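# Unload the digestion chamber and latch its push-push lid again

### The job

The run is finished: press the front of the sample chamber's push-push lid to free it, lift the vial carrier out from under the open lid by its orange grip and set it down gently, upright and wholly inside the blue tray. Then swing the lid down and press it so that it latches shut and stays shut, without disturbing the bottle, jar, tube rack or tip box.

Things in the scene. Friction and masses are not known exactly. Their poses are not given: they have to be found in the camera images.
- chamber: White wedge-shaped chamber fixed to the bench. Origin at bench level; front wall's outer face at x -100 mm (robot side), back at +140, 260 wide (y). Bay: x -92 to +80, 244 wide, floor 20 above the bench; black latch block behind the front wall at y 67 to 119, to x -76, 76 high. Front wall 74 high, sides rise from 80 to 135 at the back; housing behind 125 high
- lid_hinge (a point): Middle of the lid's hinge line, fixed to the chamber: at its x +85 mm, 148 mm above the bench. The hinge runs along the chamber's y. Axes as the chamber's. A 50 mm striker post hangs under the lid's front left corner, 175 mm from the hinge line, 93 to the +y side
- lid_press (a point): Middle of the blue pad (30 x 90 mm) on the lid's outer face, moving with the lid: 170 mm from the hinge line towards the front edge, 4 mm above the mid-plane (through the hinge) of the plate. z: outer normal; -x: from hinge to front edge. Latch: press in here 11 mm, to the stop (3 to 6 N before it), and let go; under 9 mm does not change its state. The spring lifts with 3 N
- lid (a joint): Grey lid plate, 200 (hinge to front edge) x 260 wide x 8 mm, rad. 0: latched, sloping 0.314 down to the front. -0.066: pressed to the stop. 1.4: fully open (stop), 1.086 above horizontal, front edge 325 mm high. A full press and release frees it from 0 and a damped spring opens it in about 2 s; pushed down from open, a full press past 0 and release latches it at 0
- carrier_mid (a point): Loose vial carrier, about 0.25 kg, in the bay: white base 120 (x) x 56 (y) x 25 high; four capped vials up to 46 high, 46 mm out along x, 14 along y. Upright orange grip plate in the middle, 44 long (x) x 10 thick (y), from 25 to 68 mm above the underside; pinch it across y. Site: its centre, 34 mm above the underside, z up. Starts along the chamber's x within 0.1 rad
- carrier: The same vial carrier; origin at the centre of its underside, axes as carrier_mid
- tray: Flat blue tray fixed to the bench, 210 (x) x 150 (y) x 14 mm high, walls and floor 5 mm thick; origin at the centre of its underside (bench level), x along its length
- reagent: White bottle with blue cap, bystander, 68 diameter x 150 high; origin at the centre of its underside
- acid_jar: Amber jar with white cap, bystander, 64 diameter x 85 high; origin at the centre of its underside
- tube_rack: Blue rack of eight capped tubes, bystander, 160 (x) x 70 (y) x 84 high; origin at the centre of its underside
- tip_box: Green tip box, bystander, 120 (x) x 85 (y) x 55 high; origin at the centre of its underside

How it is judged:
On the way, in this order (a step that is already met when the one before it is completed fails the run):
1. the lid has been freed and stands open (value of joint lid above 1.2 rad), for 0.2 s.
2. the carrier stands upright in the blue tray, let go (x of carrier_mid in the frame of tray between -0.075 and 0.075 m and y of carrier_mid in the frame of tray between -0.045 and 0.045 m and height (world z) of carrier_mid below 0.045 m and angle between carrier_mid's own z axis and vertical below 0.08 rad and contact force between the fingers and carrier below 0.1 N and linear speed of carrier below 0.03 m/s), for 0.3 s.
At the end, for the whole second after the job is handed in: The lid is latched (joint within 0.02 rad of 0) and at rest; the carrier stands upright (within 0.08 rad) and at rest on the blue tray's floor, its centre within 75 mm along and 45 mm across of the tray's middle and under 45 mm high (x of carrier_mid in the frame of tray between -0.075 and 0.075 m and y of carrier_mid in the frame of tray between -0.045 and 0.045 m and height (world z) of carrier_mid below 0.045 m and angle between carrier_mid's own z axis and vertical below 0.08 rad and value of joint lid between -0.02 and 0.02 rad and velocity of joint lid between -0.02 and 0.02 rad/s and linear speed of carrier below 0.02 m/s); the robot touches nothing.
It fails at once if the bottle, jar, tube rack or tip box is pushed more than 30 mm or tipped over (distance of any of reagent, acid_jar, tube_rack, tip_box from where it was at the start of the episode above 0.03 m or angle between any of reagent, acid_jar, tube_rack, tip_box's own z axis and vertical above 0.5 rad).
It fails at once if the carrier is tipped by more than 0.6 rad (angle between carrier's own z axis and vertical above 0.6 rad).
It fails at once if the carrier is dropped or thrown (moves faster than 0.5 m/s while not held) (linear speed of carrier above 0.5 m/s and contact force between the fingers and carrier below 0.1 N).
It also fails if it takes over 72 s, if anything falls off the work surface, if the arm or the gripper's body presses on something with over 40 N, if the wrist force passes 120 N, or if a joint passes its speed limit or range.

### The arm

A 6-joint arm with a two-finger parallel gripper is mounted at the origin on the work surface. World frame = base frame: x ahead of the robot, y to its left, z up, the work surface at z = 0. Lengths are in m, angles in rad, forces in N, time in s.
With the tool pointing down it reaches from about 0.3 to 0.875 m from the base axis. Payload 4.2 kg.
Tool frame: the origin (TCP) lies midway between the tips of the shut fingers; the grasp point (between the pads) lies 19 mm behind it; z points along the fingers, y is the direction in which the jaws open and shut (so a half turn about z gives the same grasp; the last joint's range is limited). The gripper opens to 85 mm and grips with 20 to 120 N. Pads are 22 mm wide; open, the fingers measure 114 mm over their backs; the gripper's body (76 mm by 85 mm) begins 54 mm behind the grasp point. The pads swing forward as they close: fully open they stand 13 mm farther back than shut.
Start: joints at [-1.288, 0.32, 1.565, -0, 1.257, -0.02], TCP at [0.171, -0.549, 0.231] pointing down, gripper open.
Joint ranges: [-3.11, 3.11], [-0.84, 2.01], [0.21, 2.61], [-1.34, 4.49], [0.05, 2.63], [-2.56, 2.56]. Speed limits (rad/s): [2.57, 2.57, 3.14, 3.14, 3.14, 3.14].

### API

Orientations are given as a rotation vector (axis times angle).
In Python, from station import bot, optics, job, finder gives the robot as it stands. Calls block until the motion is done:
- bot.goto(position, orientation): joint-space move of the TCP to a pose.
- bot.servo_line(position, frame=None, feed=0.15): straight line of the TCP; frame=None keeps the orientation; feed is the mean speed in m/s.
- bot.set_joints(angles): joint-space move.
- bot.open_jaws() and bot.gripper_close(f_grip=None): open the fingers fully, or close them until they stop; f_grip is the grip in N (None keeps the last).
- bot.hold(seconds).
- bot.solve_ik(position, orientation): joint angles nearest the present ones, or None.
- optics.read_camera(name): name is "side" or "top"; returns (picture, depth): 384x512x3 uint8, red, green, blue; 384x512 float32, m along the optical axis (not along the pixel's ray), 0 where there is no reading.
- optics.camera_model(name): a dict with "fx", "fy", "cx", "cy" (pixels), "k1" (the pictures are not rectified: a ray, as slopes to the right and down, at radius r is drawn at 1 + k1 r^2 times it, then the intrinsics apply), "rvec" (rotation vector, rad) and "tvec" (3), from world to camera coordinates, as OpenCV has them. Camera axes: x right, y down, z forward; pixel columns grow to the right and rows downward; lengths in m; the calibration is good to about 2 mm. A picture is of the moment at which its call begins. camera_model takes no time and is no camera call.
A pose or a line that the arm cannot do raises bot.MotionError and nothing moves.
- job.hand_in(): hands the job in, once; it reports no verdict.
Trained networks look in the newest picture that a camera, given by its name, has taken for a name from the list of things; names that differ only in an ending like _2 or _b are one class to them, and where a whole thing is asked for, a point or a joint stands for the part that bears it (a point fixed in the world has none). Each returns a list of dicts, best first, with "p" (0 to 1); they miss things now and then, are a little off and sometimes report something else, mostly with a low value. They report only what shows in the picture. A call takes as long as a camera call.
- finder.find_in(label, camera): "bbox" ([left, top, width, height] in pixels, round what is visible of it).
Readings, each from a call of its own:
- bot.get_t(): time.
- bot.get_joints(): joint angles.
- bot.get_joint_velocities(): joint speeds.
- bot.get_tau(): joint torques, N m.
- bot.get_position(): TCP position.
- bot.get_eef_rot(): TCP orientation.
- bot.get_force(): force on the tool from outside, world axes, zero at the start.
- bot.get_moment(): the same for the moment, N m.
- bot.get_grip_width(): opening from 0.0 (shut) to 1.0 (fully open).
Only numpy, scipy, OpenCV 4.12 (cv2) and the standard library are available. Lean on these libraries where they do the work, as an engineer would, in place of code of your own. Each camera call takes 0.05 s, during which the arm holds its last target.

## Working session

There is one attempt and no reset: what is moved stays moved. The work goes in short steps, each a Python script; the robot and the scene stay as the last script left them, time stands still between calls to the robot, and variables do not carry over. Pictures are saved under pics/ and viewed, and the job is handed in when it is done.

```bash
ls; mkdir -p pics; python3 - <<'E'
from station import bot, optics, job, finder
import cv2,numpy as np
print(bot.get_t(),bot.get_position(),bot.get_eef_rot())
for c in("top","side"):
    p,d=optics.read_camera(c); cv2.imwrite(f"pics/{c}0.png",p[:,:,::-1]); np.save(f"{c}0.npy",d)
    print(c,optics.camera_model(c))
    for n in("chamber","lid","lid_press","carrier","tray","reagent","acid_jar","tube_rack","tip_box"):
        try: print(n,[(x["bbox"],round(x["p"],2)) for x in finder.find_in(n,c)[:2]])
        except Exception as e: print(n,e)
print(bot.get_t())
E
```

```text
pics
0.0 [ 0.17130703 -0.54840109  0.23047603] [-3.10394602e+00 -4.73479287e-01  3.83074008e-04]
top {'fx': 469.7192452458597, 'fy': 469.7192452458597, 'cx': 244.77343785427502, 'cy': 195.1849063318185, 'k1': -0.015130510864735307, 'rvec': array([ 2.10387281, -2.13302625,  0.1867783 ]), 'tvec': array([0.01201027, 0.61408329, 1.44026439])}
chamber [([134.7, 159.6, 100.5, 97.2], 0.97), ([371.4, 233.1, 56.8, 57.9], 0.5)]
lid [([134.1, 174.6, 97.9, 84.5], 0.67)]
lid_press [([135.6, 172.1, 96.4, 79.8], 0.74), ([192.7, 129.3, 19.4, 28.1], 0.53)]
carrier []
tray [([285.1, 187.9, 54.6, 69.7], 0.58)]
reagent [([191.2, 128.4, 21.8, 28.6], 0.7), ([132.3, 156.5, 102.8, 97.2], 0.54)]
acid_jar [([272.7, 133.6, 18.4, 17.1], 0.72)]
tube_rack [([370.9, 233.3, 56.2, 55.5], 0.87)]
tip_box [([63.0, 243.7, 37.2, 40.9], 0.63), ([135.5, 170.2, 95.2, 86.1], 0.4)]
side {'fx': 448.12755009901497, 'fy': 448.12755009901497, 'cx': 260.3773923019046, 'cy': 193.3670839674613, 'k1': -0.004366535203714285, 'rvec': array([ 0.75833641, -2.62322177,  1.03031612]), 'tvec': array([0.49995048, 0.31988965, 1.36909778])}
chamber [([178.0, 198.3, 100.4, 101.8], 0.63)]
lid [([189.4, 197.9, 90.0, 89.7], 0.98), ([184.5, 341.6, 56.4, 40.7], 0.6)]
lid_press [([191.2, 200.1, 89.7, 87.0], 0.78)]
carrier []
tray [([272.9, 166.7, 65.2, 41.6], 0.72)]
reagent [([180.7, 191.7, 22.6, 35.3], 0.75), ([179.8, 196.1, 100.7, 104.0], 0.23)]
acid_jar [([224.8, 158.6, 19.4, 24.3], 0.69)]
tube_rack []
tip_box [([186.0, 342.9, 51.9, 39.0], 0.57)]
1.0
```

View pics/top0.png

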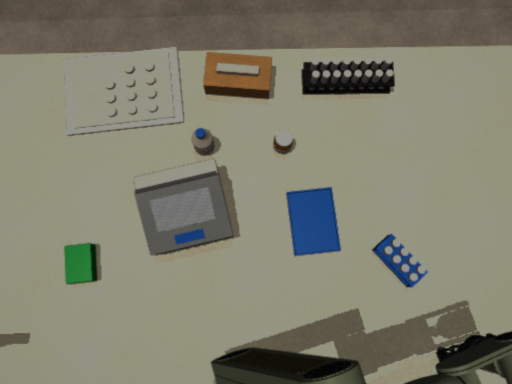

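View pics/side0.png

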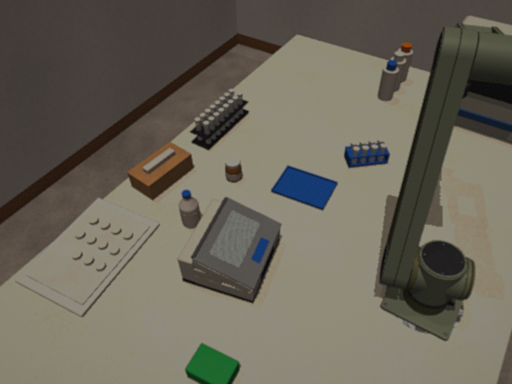

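The top view shows the chamber at about (185,207) with its blue pad at (190,237), front facing the robot. The tray is at (314,221), the bottle at (203,140), the jar at (283,141), the rack at (400,260) and the tip box at (80,263). Next I localise them with depth.

```bash
cat > H.py <<'E'
import numpy as np,cv2
from scipy.spatial.transform import Rotation as R
from station import bot, optics, job, finder
def cloud(c,d):
    m=optics.camera_model(c); h,w=d.shape
    K=np.array([[m["fx"],0,m["cx"]],[0,m["fy"],m["cy"]],[0,0,1]])
    uv=np.stack(np.meshgrid(np.arange(w),np.arange(h)),-1).reshape(-1,1,2).astype(float)
    n=cv2.undistortPoints(uv,K,np.array([m["k1"],0,0,0,0.])).reshape(h,w,2)
    P=np.dstack([n*d[...,None],d]); Rm=R.from_rotvec(m["rvec"]).as_matrix()
    W=(P-m["tvec"])@Rm; W[d<=0]=np.nan
    return W
def shot(c,name=None):
    p,d=optics.read_camera(c)
    if name: cv2.imwrite(f"pics/{name}.png",cv2.resize(p,None,fx=1.5,fy=1.5)[:,:,::-1])
    return p,cloud(c,d)
def rect(W,mask):
    q=W[mask&~np.isnan(W[...,0])]; 
    lo,hi=np.percentile(q,[1,99],axis=0)
    return q,cv2.minAreaRect((q[:,:2]*1000).astype(np.float32)),np.median(q[:,2])
E
python3 - <<'E'
from H import *
for c in("top","side"):
    p=cv2.imread(f"pics/{c}0.png"); W=cloud(c,np.load(c+"0.npy")); hsv=cv2.cvtColor(p,cv2.COLOR_BGR2HSV)
    blue=cv2.inRange(hsv,(105,150,60),(130,255,255))
    n,l,s,ce=cv2.connectedComponentsWithStats(blue)
    for i in range(1,n):
        if s[i,4]<25: continue
        q,r,z=rect(W,l==i)
        print(c,s[i],"rect mm",np.round(r[0],1),np.round(r[1],1),round(r[2],1),"z",round(z,4),"mean",q.mean(0).round(4))
    # lid plane
    bb=(150,185,60,40) if c=="top" else (215,215,40,50)
    x,y,w,h=bb
    q=W[y:y+h,x:x+w].reshape(-1,3); q=q[~np.isnan(q[:,0])]
    cen=q.mean(0);u,s_,v=np.linalg.svd(q-cen); nrm=v[2]*np.sign(v[2,2]); print("plane",cen,nrm,s_[2]/np.sqrt(len(q)),"slope",np.arccos(nrm[2]),"yaw",np.arctan2(-nrm[1],-nrm[0]))
    for name,(a,b) in dict(bottle=(203,135),jar=(283,138),tip=(80,262),rack=(400,260),front=(195,250)).items():
        if c=="top": print(name,W[b,a].round(3))
    print("bench z", np.nanmedian(W[300:320,60:200,2]) if c=="top" else W[200:220,330:370,2].mean())
    if c=="top":
        m=(W[...,2]>0.06)&(W[...,0]<0.75); m[:, :120]=0; m[:,245:]=0; m[:160]=0;m[265:]=0
        q,r,z=rect(W,m); print("chamber+lid >60",r)
E
```

```text
top [196 129   9   9  66] rect mm [793.  137.6] [26.1 26. ] 79.8 z 0.1517 mean [0.7929 0.1373 0.1518]
top [ 287  188   53   67 2831] rect mm [ 535.2 -215.5] [206.6 147. ] 5.9 z 0.0066 mean [ 0.5347 -0.2167  0.0069]
top [175 229  30  15 257] rect mm [481.  174.3] [26.8 87.9] 13.4 z 0.1023 mean [0.4812 0.174  0.102 ]
top [374 235  53  52 684] rect mm [ 401.4 -478.5] [159.6  71.4] 39.5 z 0.0527 mean [ 0.4    -0.4672  0.0461]
plane [0.57413528 0.2001341  0.13293851] [-0.29785987 -0.06727713  0.95223594] 0.003223670839867207 slope 0.3103198716342258 yaw 0.22214084463255399
bottle [0.787 0.128 0.149]
jar [ 0.793 -0.121  0.088]
tip [0.409 0.52  0.062]
rack [ 0.401 -0.466  0.087]
front [0.446 0.168 0.001]
bench z 0.0017450353222221982
chamber+lid >60 ((573.4376831054688, 196.73309326171875), (246.82806396484375, 261.2540588378906), 12.664254188537598)
side [388  61   9   5  39] rect mm [ 501.3 -926.3] [34.2 45.1] 19.9 z 0.1813 mean [ 0.5002 -0.924   0.1808]
side [346 147  43  12 186] rect mm [ 396.1 -463.3] [161.4  71.4] 28.0 z 0.0538 mean [ 0.4062 -0.4581  0.0536]
side [350 160  37   6  89] rect mm [ 385.6 -459.4] [147.1  21.4] 39.9 z 0.013 mean [ 0.3836 -0.4592  0.0129]
side [ 272  167   65   42 1538] rect mm [ 535.2 -216.3] [206.5 155.5] 5.8 z 0.0063 mean [ 0.5355 -0.217   0.0067]
side [183 191   7   6  38] rect mm [792.7 139.8] [20.6 26.8] 40.3 z 0.1509 mean [0.7924 0.1413 0.1512]
side [252 238  17  25 203] rect mm [482.1 172.7] [26.4 88. ] 12.6 z 0.1016 mean [0.4823 0.174  0.1015]
plane [0.55915689 0.19690308 0.12713608] [-0.30035277 -0.06834555  0.95137642] 0.0024666866017129933 slope 0.3131223678059125 yaw 0.22374111101948915
bench z nan
```

```bash
cat >> H.py <<'E'
YAW=0.222; ex=np.array([np.cos(YAW),np.sin(YAW),0]); ey=np.array([-np.sin(YAW),np.cos(YAW),0]); ez=np.array([0,0,1.])
ORG=np.array([0.4817,0.174,0])+0.0779*ex
def C(x,y,z): return ORG+x*ex+y*ey+z*ez
def toC(w): d=np.asarray(w)-ORG; return np.array([d@ex,d@ey,d[2]])
def ori(tilt,flip=False,yaw=YAW):
    "tilt>0: tool z points forward(+x chamber) and down; tilt<0: points back to robot"
    fx=np.array([np.cos(yaw),np.sin(yaw),0]); fy=np.array([-np.sin(yaw),np.cos(yaw),0])
    z=np.sin(tilt)*fx-np.cos(tilt)*ez; y=fy*(-1 if flip else 1); x=np.cross(y,z)
    return R.from_matrix(np.stack([x,y,z],1)).as_rotvec()
def lidpt(th,s=0.170,h=0.004):
    "point on lid: joint value th"
    a=th-0.314
    return C(0.085-s*np.cos(a)+h*np.sin(a),0,0.148+s*np.sin(a)+h*np.cos(a))
def lidn(th):
    a=th-0.314; return np.sin(a)*ex+np.cos(a)*ez
E
python3 - <<'E'
from H import *
print(lidpt(0),ORG,lidn(0))
f=lambda q: None if q is None else np.round(q,2)
for fl in(0,1):
    print(fl,"press",f(bot.solve_ik(lidpt(0)+lidn(0)*.03,ori(0.314,fl))))
    for t in(0,.3,.5,.7):
        print("grasp",t,f(bot.solve_ik(C(0.0,0,.06),ori(t,fl))),"tray",f(bot.solve_ik([.535,-.216,.06],ori(t,fl,0.1))))
    for th in(1.4,1.2,1.0,.8,.5,.2):
        print("close",th,[f(bot.solve_ik(lidpt(th)+lidn(th)*.0,ori(t,fl))) is not None for t in(-1,-.8,-.6,-.4,-.2,0,.2,.314)])
E
```

```text
[0.48167714 0.17399484 0.09929728] [0.55768826 0.1911521  0.        ] [-0.30128566 -0.06800631  0.95110572]
0 press [ 0.35  0.18  2.1  -0.08  0.55 -1.38]
grasp 0 [ 0.31  0.5   1.76  0.    0.89 -1.48] tray [-0.4   0.48  1.79 -0.    0.87 -2.07]
grasp 0.3 [ 0.33  0.4   1.99 -0.07  0.45 -1.41] tray [-0.5   0.4   1.99  0.34  0.53 -2.44]
grasp 0.5 [ 0.34  0.37  2.15 -0.42  0.14 -1.05] tray None
grasp 0.7 [0.36 0.39 2.29 3.5  0.25 1.33] tray [-0.65  0.41  2.25  1.71  0.46  2.37]
close 1.4 [True, True, True, True, True, True, True, True]
close 1.2 [True, True, True, True, True, True, True, True]
close 1.0 [True, True, True, True, True, True, True, True]
close 0.8 [True, True, True, True, True, True, True, True]
close 0.5 [True, True, True, True, True, True, True, True]
close 0.2 [True, True, True, True, True, True, True, True]
1 press [ 0.35  0.18  2.1  -0.08  0.55  1.76]
grasp 0 [ 0.31  0.5   1.76 -0.    0.89  1.66] tray [-0.4   0.48  1.79 -0.    0.87  1.07]
grasp 0.3 [ 0.33  0.4   1.99 -0.07  0.45  1.74] tray [-0.5   0.4   1.99  0.34  0.53  0.7 ]
grasp 0.5 [ 0.34  0.37  2.15 -0.42  0.14  2.09] tray [-0.57  0.38  2.12  0.94  0.38  0.06]
grasp 0.7 [ 0.36  0.39  2.29  3.5   0.25 -1.82] tray [-0.65  0.41  2.25  1.71  0.46 -0.77]
close 1.4 [True, True, True, True, True, True, True, True]
close 1.2 [True, True, True, True, True, True, True, True]
close 1.0 [True, True, True, True, True, True, True, True]
close 0.8 [True, True, True, True, True, True, True, True]
close 0.5 [True, True, True, True, True, True, True, True]
close 0.2 [True, True, True, True, True, True, True, True]
```

```bash
python3 - <<'E'
from H import *
bot.gripper_close(20)
o=ori(0.314,1); n=lidn(0); p0=lidpt(0)
bot.goto(p0+n*.06,o); print(bot.get_t(),bot.get_position())
bot.servo_line(p0+n*.008,o,feed=.1)
f0=bot.get_force()@n; print("f0",f0)
d=.006
while d>-.016:
    bot.servo_line(p0+n*d,o,feed=.05)
    f=bot.get_force()@n-f0; print(round(d,4),round(f,2),round((bot.get_position()-p0)@n,4),bot.get_t())
    if f>9: break
    d-=.002 if d>-.008 else .001
E
```

```text
4.5083 [0.46397921 0.16950118 0.15646488]
f0 -0.13951641334610046
0.006 -0.36 0.0064 5.425
0.004 -0.17 0.004 5.675
0.002 0.65 0.0019 5.925
0.0 3.6 0.0001 6.175
-0.002 3.98 -0.0019 6.425
-0.004 3.51 -0.004 6.675
-0.006 4.13 -0.0061 6.925
-0.008 4.38 -0.0081 7.175
-0.009 4.03 -0.009 7.425
-0.01 3.69 -0.01 7.675
-0.011 8.22 -0.0107 7.925
-0.012 14.84 -0.0111 8.175
```

```bash
python3 - <<'E'
from H import *
o=ori(0.314,1); n=lidn(0); p0=lidpt(0)
bot.servo_line(p0+n*.02,o,feed=.15)
bot.servo_line(p0+n*.03-ex*.16+ez*.05,o,feed=.3)
print(bot.get_t(),bot.get_force())
bot.open_jaws(); bot.hold(.8)
for c in("top","side"):
    p,W=shot(c,c+"1"); np.save(c+"1W.npy",W); np.save(c+"1P.npy",p)
    for n in("carrier","carrier_mid"): print(c,[(x["bbox"],round(x["p"],2)) for x in finder.find_in(n,c)[:3]])
print(bot.get_t())
E
```

```text
9.2667 [0.5695373  0.36123753 0.44465423]
top [([174.4, 197.0, 28.7, 39.3], 0.83)]
top [([175.9, 199.1, 27.5, 40.0], 0.76)]
side []
side [([218.6, 234.9, 40.7, 31.9], 0.58), ([182.7, 342.7, 56.4, 38.7], 0.2)]
11.15
```

View pics/top1.png

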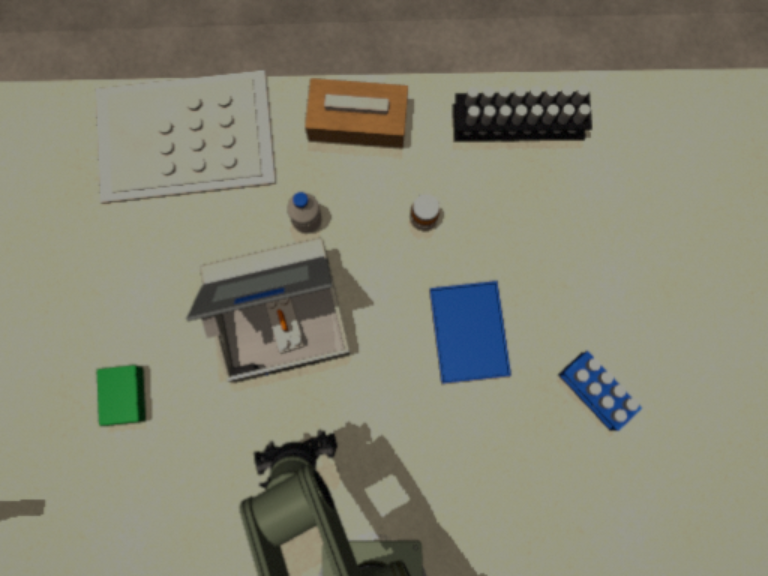

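View pics/side1.png

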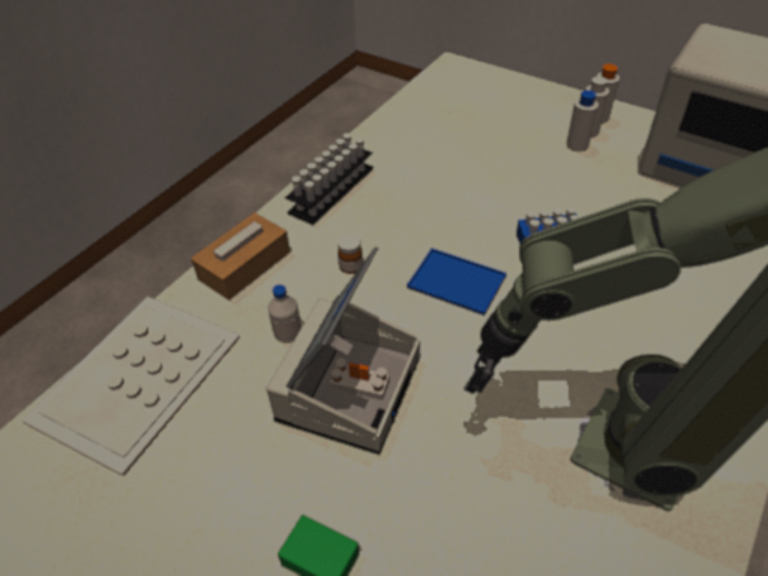

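The lid is open. The carrier stands in the bay, with its orange grip at about (281,318) in the top view and (358,371) in the side view (both at 1.5x scale). I'll locate the grip from its colour and depth.

```bash
python3 - <<'E'
from H import *
for c,b in(("top",(170,190,210,250)),("side",(210,225,270,275))):
    p=np.load(c+"1P.npy");W=np.load(c+"1W.npy");hsv=cv2.cvtColor(p,cv2.COLOR_RGB2HSV)
    m=cv2.inRange(hsv,(3,130,70),(18,255,255))>0
    mm=np.zeros_like(m);mm[b[1]:b[3],b[0]:b[2]]=1;m&=mm
    q,r,z=rect(W,m); qc=np.array([toC(x) for x in q]); print(c,m.sum(),"C min",qc.min(0).round(4),"max",qc.max(0).round(4),"mean",qc.mean(0).round(4))
    t=qc[qc[:,2]>.075]; print(" top:",len(t),t.mean(0).round(4),t.min(0).round(4),t.max(0).round(4)); 
    # white carrier parts
    d=(W-ORG); Wc=np.dstack([d@ex,d@ey,W[...,2]])
    w=(Wc[...,2]>.037)&(Wc[...,2]<.072)&(abs(Wc[...,0])<.085)&(abs(Wc[...,1]+0)<.1)&mm
    s=Wc[w]; 
    if len(s): 
        r=cv2.minAreaRect((s[:,:2]*1000).astype(np.float32)); print(" white",len(s),s.min(0).round(3),s.max(0).round(3),r)
    print(repr(Wc[b[1]+10:b[3]:3,b[0]+5:b[2]:3,2].round(3))) if c=="top" else 0
x=bot.get_joints();print(np.round(x,2))
E
```

```text
top 50 C min [-0.0252 -0.013   0.0466] max [ 0.018  -0.0028  0.0969] mean [-0.005  -0.0087  0.0841]
 top: 42 [-0.0044 -0.0082  0.0887] [-0.0252 -0.013   0.0794] [ 0.018  -0.0028  0.0969]
 white 553 [-0.084 -0.039  0.037] [0.047 0.069 0.072] ((-17.290203094482422, 18.642383575439453), (127.23230743408203, 109.07948303222656), 3.9231934547424316)
array([[ 0.324,  0.322,  0.326,  0.324,  0.07 ,  0.067,  0.043,  0.024,
         0.019,  0.021,  0.02 ,  0.02 ],
       [ 0.029,  0.066,  0.065,  0.05 ,  0.047,  0.048,  0.048,  0.021,
         0.028,  0.018,  0.025,  0.019],
       [ 0.023,  0.05 ,  0.042,  0.051,  0.043,  0.043,  0.047,  0.024,
         0.023,  0.022,  0.023,  0.021],
       [ 0.026,  0.041,  0.048,  0.046,  0.089,  0.048,  0.045,  0.038,
         0.023,  0.023,  0.024,  0.025],
       [ 0.025,  0.02 ,  0.045,  0.043,  0.09 ,  0.047,  0.054,  0.045,
         0.024,  0.019,  0.026,  0.02 ],
       [ 0.022,  0.025,  0.048,  0.042,  0.086,  0.063,  0.048,  0.048,
         0.023,  0.029,  0.02 ,  0.022],
       [ 0.018,  0.026,  0.044,  0.046,  0.09 ,  0.089,  0.044,  0.051,
   
[... 851 characters left out ...]
,  0.023,  0.023,  0.024,  0.074,  0.08 ,  0.077,
         0.073,  0.063,  0.057,  0.041],
       [ 0.024,  0.072,  0.08 ,  0.073,  0.073,  0.061,  0.054,  0.033,
         0.001,  0.001,  0.006,  0.005],
       [ 0.074,  0.057,  0.046,  0.033,  0.002, -0.002, -0.   ,  0.005,
         0.003, -0.001,  0.001,  0.006]])
side 77 C min [-0.0249 -0.0609  0.0229] max [ 0.0184 -0.0015  0.0932] mean [-0.0092 -0.0084  0.0776]
 top: 48 [-0.0064 -0.0076  0.0873] [-0.0249 -0.0158  0.0751] [ 0.0184 -0.0015  0.0932]
 white 657 [-0.065 -0.062  0.037] [0.084 0.037 0.072] ((9.836341857910156, -14.518970489501953), (148.26319885253906, 98.23445892333984), 1.590271234512329)
[ 0.43 -0.15  2.29 -0.1   0.7   1.85]
```

```bash
python3 - <<'E'
from H import *
from scipy.optimize import minimize
for c in("top","side"):
    W=np.load(c+"1W.npy"); d=W-ORG; Wc=np.dstack([d@ex,d@ey,W[...,2]])
    w=(Wc[...,2]>.035)&(Wc[...,2]<.1)&(abs(Wc[...,0])<.078)&(abs(Wc[...,1]+.008)<.05)
    s=Wc[w]; g=s[s[:,2]>.08]; 
    r=cv2.minAreaRect((s[:,:2]*1000).astype(np.float32)); print(c,len(s),r,len(g),np.polyfit(g[:,0],g[:,1],1),s.min(0),s.max(0))
E
```

```text
top 614 ((-12.930362701416016, -7.490421295166016), (122.10902404785156, 56.33975601196289), 3.923194169998169) 48 [ 0.06792989 -0.00699444] [-0.07457041 -0.03856724  0.03549713] [0.04710689 0.02409012 0.0969049 ]
side 659 ((-4.1026611328125, -6.544719696044922), (119.89717864990234, 59.689117431640625), 4.202796459197998) 55 [ 0.12924957 -0.00627542] [-0.06512638 -0.04023412  0.03500928] [0.05435536 0.02593527 0.0957003 ]
```

```bash
python3 - <<'E'
from H import *
T=.3; o=ori(T,1,YAW+.07); tz=R.from_rotvec(o).as_matrix()[:,2]
g=C(-.004,-.0075,.074); tcp=g+.019*tz
bot.goto(tcp-.11*tz,o); print(bot.get_t(),bot.get_force())
bot.servo_line(tcp,o,feed=.12)
print(toC(bot.get_position()),bot.get_force())
bot.gripper_close(40); print("w",bot.get_grip_width(),bot.get_force(),bot.get_t())
bot.servo_line(tcp-.003*ex+.02*ez,o,feed=.06); print(bot.get_force(),bot.get_grip_width())
shot("side","side2"); shot("top","top2")
E
```

```text
12.025 [-0.24960049  0.63227909  0.14493686]
[ 0.00188512 -0.0070146   0.0566508 ] [-0.24500947 -0.82418695 -0.35297095]
w 0.11179749931349448 [ 0.1172365  -0.29163975 -1.63387365] 13.7667
[-0.16306057  0.27923313 -1.96095836] 0.10983341290308597
```

View pics/side2.png

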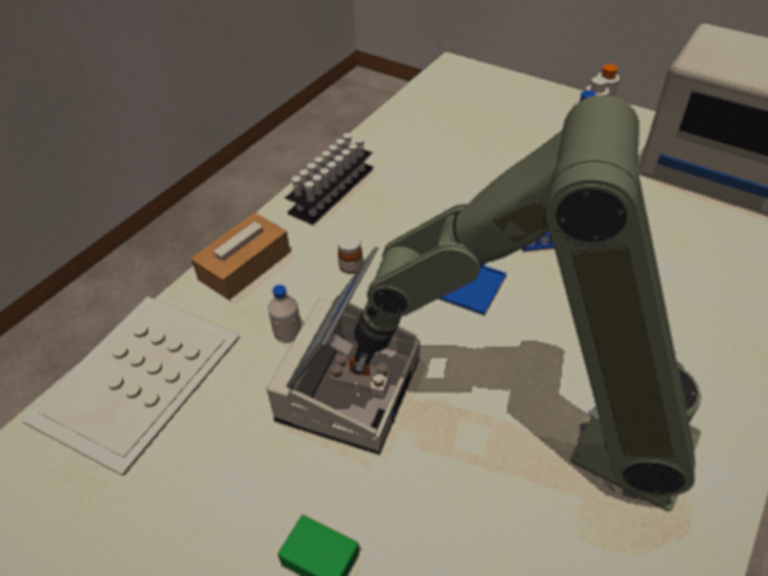

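The grip width of 0.11 and a load of about 2 N mean the carrier is held, and it sits between the fingers at (358,368). Now I move it out of the bay and over the tray.

```bash
python3 - <<'E'
from H import *
T=.3; o=ori(T,1,YAW+.07); tz=R.from_rotvec(o).as_matrix()[:,2]
tcp=C(-.004,-.0075,.074)+.019*tz
bot.servo_line(tcp-.015*ex+.068*ez,o,feed=.1); print(bot.get_force())
bot.servo_line(tcp-.14*ex+.13*ez,o,feed=.15); print(bot.get_force())
o2=ori(T,1,.102); tz2=R.from_rotvec(o2).as_matrix()[:,2]
tg=np.array([.535,-.216,.054+.006])+.019*tz2   # grasp 54 mm above underside, floor 5 mm
a=bot.get_position()
bot.goto(tg+.10*ez,o2)
print(bot.get_t(),bot.get_position(),bot.get_force(),bot.get_grip_width())
shot("side","side3"); p,W=shot("top","top3")
E
```

```text
[ 0.26876294  0.36003798 -1.52483014]
[ 0.39931081  0.04267376 -1.1362949 ]
17.5167 [ 0.54060271 -0.21443359  0.14180497] [-0.85157361 -0.67783452 -1.87509215] 0.10933124640711726
```

View pics/side3.png

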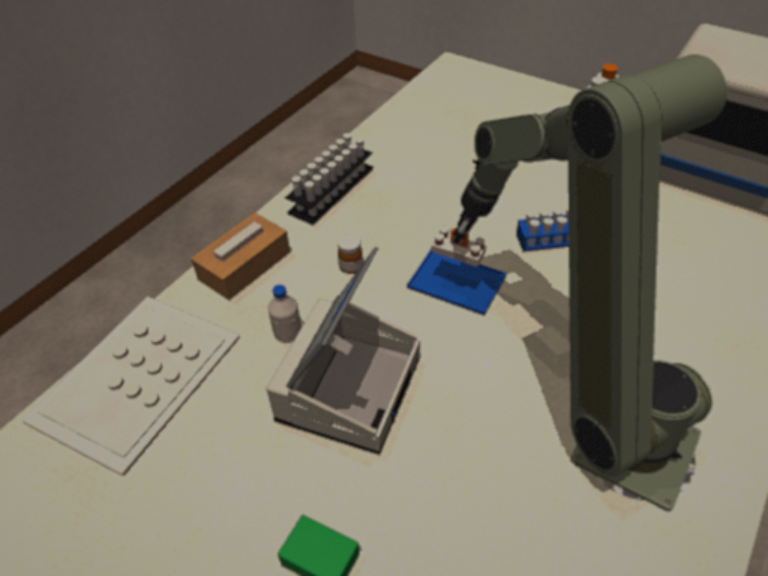

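View pics/top3.png

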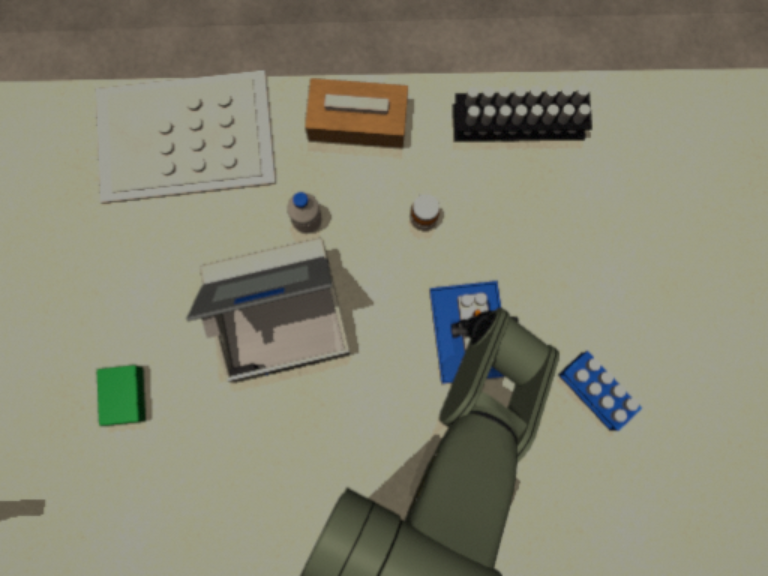

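The carrier hangs level over the tray at (460,245) in the side view and (478,325) in the top view. I lower it until it touches.

```bash
python3 - <<'E'
from H import *
T=.3
o2=ori(T,1,.102); tz2=R.from_rotvec(o2).as_matrix()[:,2]
tg=np.array([.535,-.216,.060])+.019*tz2
bot.servo_line(tg+.006*ez,o2,feed=.08); bot.hold(.1); f0=bot.get_force()[2]
d=.004
while d>-.008:
    bot.servo_line(tg+d*ez,o2,feed=.02); f=bot.get_force()[2]-f0; print(round(d,4),round(f,2),bot.get_position()[2])
    if f>1.5: break
    d-=.001
bot.hold(.2); print(bot.get_t())
shot("side","side4")
E
```

```text
0.004 -1.08 0.04585134753671248
0.003 0.35 0.0447747540055448
0.002 0.39 0.04374462979396871
0.001 0.33 0.0427495432544996
0.0 -1.01 0.04175096820571574
-0.001 0.54 0.04077587453232096
-0.002 6.28 0.04055679582732703
20.9917
```

View pics/side4.png

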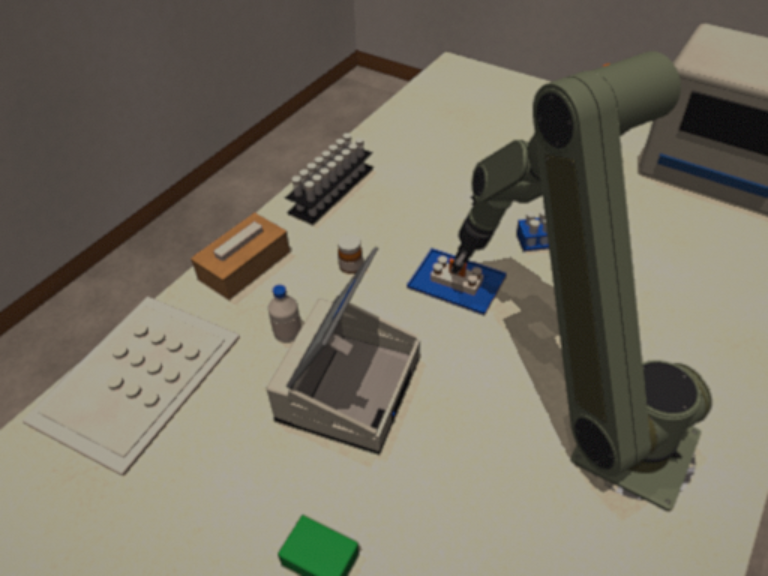

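The carrier is down, flat and inside the tray at (457,275). I release it, back off along the tool axis and check it.

```bash
python3 - <<'E'
from H import *
o2=ori(.3,1,.102); tz2=R.from_rotvec(o2).as_matrix()[:,2]
bot.open_jaws(); p=bot.get_position()
bot.servo_line(p-.10*tz2,o2,feed=.15)
bot.gripper_close(20)
# behind lid pre-position
bot.goto(C(-.20,-.12,.36),ori(0,1)); bot.hold(.2)
p,W=shot("top","top5"); print(bot.get_t())
hsv=cv2.cvtColor(p,cv2.COLOR_RGB2HSV); m=(W[...,2]>.022)&(abs(W[...,0]-.535)<.11)&(abs(W[...,1]+.216)<.08)
q,r,z=rect(W,m); print("carrier",r,np.percentile(q[:,2],98))
s=cv2.inRange(hsv,(3,130,70),(18,255,255))>0; q=W[s&m]; print("orange",q.mean(0) if len(q) else None)
f=lambda q: None if q is None else np.round(q,2)
for th in(1.4,1.1,.8,.5,.2,0,-.066):
    t=min(.314,-(th-.314)*.6) ; print(th,round(t,2),f(bot.solve_ik(lidpt(th),ori(t,1))))
E
```

```text
24.925
carrier ((531.155029296875, -197.24673461914062), (111.96936798095703, 222.71766662597656), 76.78727722167969) 0.07539472874247881
orange [ 0.53360801 -0.21254356  0.07125041]
1.4 -0.65 [0.29 0.69 0.93 0.05 2.17 1.65]
1.1 -0.47 [0.3  0.52 1.23 0.04 1.86 1.65]
0.8 -0.29 [0.31 0.39 1.48 0.02 1.55 1.65]
0.5 -0.11 [0.32 0.31 1.71 0.01 1.23 1.66]
0.2 0.07 [ 0.33  0.27  1.91 -0.01  0.89  1.68]
0 0.19 [ 0.34  0.27  2.03 -0.04  0.65  1.71]
-0.066 0.23 [ 0.34  0.28  2.07 -0.05  0.57  1.73]
```

View pics/top5.png

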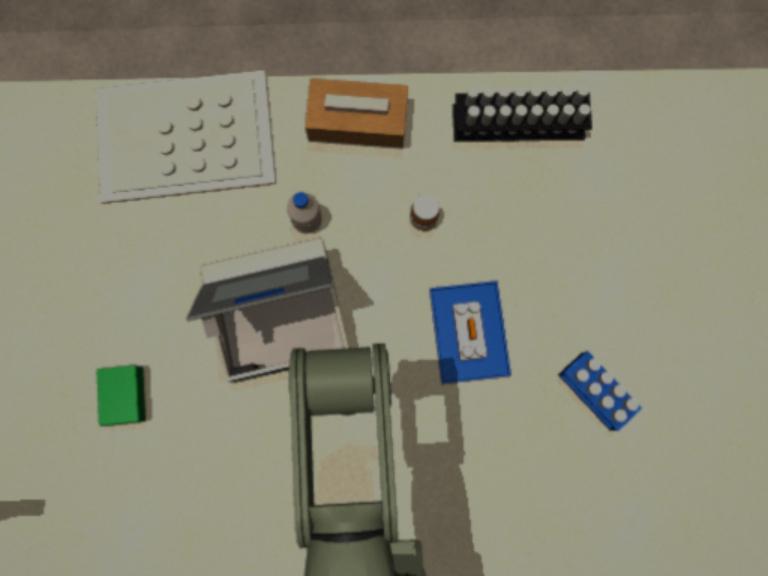

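The carrier sits in the middle of the tray at (470,330) with its grip at (472,329). Next I close the lid from behind.

```bash
python3 - <<'E'
from H import *
tl=lambda th: .314-.714*th/1.4
bot.goto(C(.07,0,.43),ori(tl(1.4),1)); print(bot.get_t(),bot.get_force())
bot.servo_line(lidpt(1.4)+.045*lidn(1.4),ori(tl(1.4),1),feed=.15); print(bot.get_t(),toC(bot.get_position()),bot.get_force())
for th in np.arange(1.4,1.09,-.1):
    bot.servo_line(lidpt(th)+.012*lidn(th),ori(tl(th),1),feed=.1); print(round(th,2),bot.get_t(),bot.get_force().round(2), round(bot.get_force()@lidn(th),2))
shot("side","side6")
E
```

```text
26.1083 [ 0.10571081 -0.18991153  0.16707757]
27.0 [ 0.04913768 -0.00034234  0.32293349] [-0.49086617 -0.57726836  0.01667295]
1.4 27.4833 [0.59 0.37 0.11] 0.64
1.3 27.8 [1.75 1.11 2.92] 3.24
1.2 28.1167 [1.16 1.34 3.51] 3.33
1.1 28.4333 [ 0.64 -0.04  3.46] 2.88
```

View pics/side6.png

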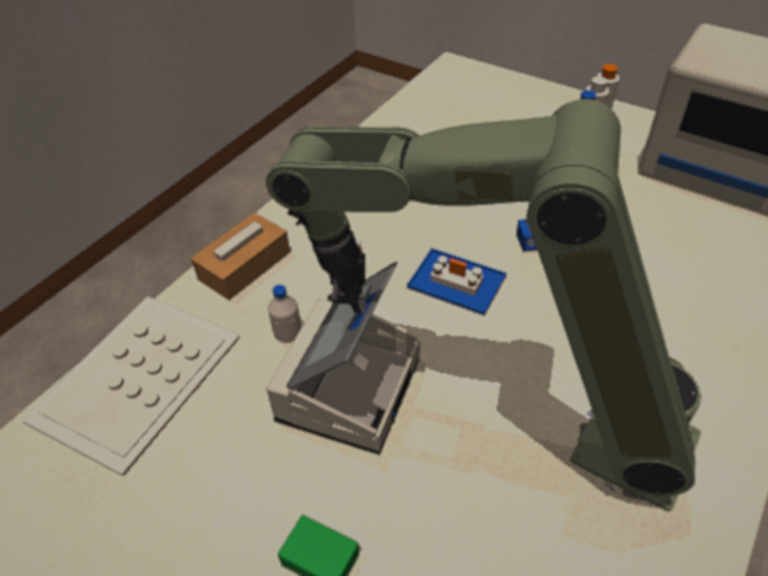

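The fingertips are pushing the lid on its blue pad at (360,305), it moves as expected, and the arm is clear. I continue down to the press.

```bash
python3 - <<'E'
from H import *
tl=lambda th: .314-.714*th/1.4
for th in np.arange(1.0,.04,-.1):
    bot.servo_line(lidpt(th)+.003*lidn(th)+.009*th*lidn(th),ori(tl(th),1),feed=.1); print(round(th,2),bot.get_t(),round(bot.get_force()@lidn(th),2))
o=ori(0.314,1); n=lidn(0); p0=lidpt(0)
d=.008
while d>-.016:
    bot.servo_line(p0+n*d,o,feed=.05)
    f=bot.get_force()@n; print(round(d,4),round(f,2),round((bot.get_position()-p0)@n,4),bot.get_t())
    if f>12: break
    d-=.002 if d>-.008 else .001
bot.servo_line(p0+n*.03,o,feed=.1)
bot.servo_line(p0+n*.05-ex*.18+ez*.08,o,feed=.2); bot.hold(.5)
print(bot.get_t())
shot("side","side7"); p,W=shot("top","top7"); np.save("top7W.npy",W); np.save("top7P.npy",p)
hsv=cv2.cvtColor(p,cv2.COLOR_RGB2HSV); m=cv2.inRange(hsv,(105,150,60),(130,255,255)); m[:220]=0;m[:,:165]=0;m[260:]=0;m[:,215:]=0
q=W[m>0]; print(len(q),q.mean(0),p0)
E
```

```text
1.0 28.8 2.2
0.9 29.1333 3.17
0.8 29.4667 3.04
0.7 29.8 3.18
0.6 30.1333 2.74
0.5 30.4667 2.76
0.4 30.8 3.58
0.3 31.1333 1.9
0.2 31.4583 3.02
0.1 31.7833 3.38
0.008 2.45 0.0085 32.1917
0.006 4.15 0.0062 32.4417
0.004 3.71 0.004 32.6917
0.002 2.25 0.002 32.9417
0.0 2.78 -0.0 33.1917
-0.002 4.11 -0.002 33.4417
-0.004 4.42 -0.004 33.6917
-0.006 3.72 -0.006 33.9417
-0.008 3.73 -0.008 34.1917
-0.009 3.61 -0.009 34.4417
-0.01 4.14 -0.01 34.6917
-0.011 8.47 -0.0107 34.9417
-0.012 14.96 -0.0111 35.1917
37.4667
257 [nan nan nan] [0.48167714 0.17399484 0.09929728]
```

View pics/side7.png

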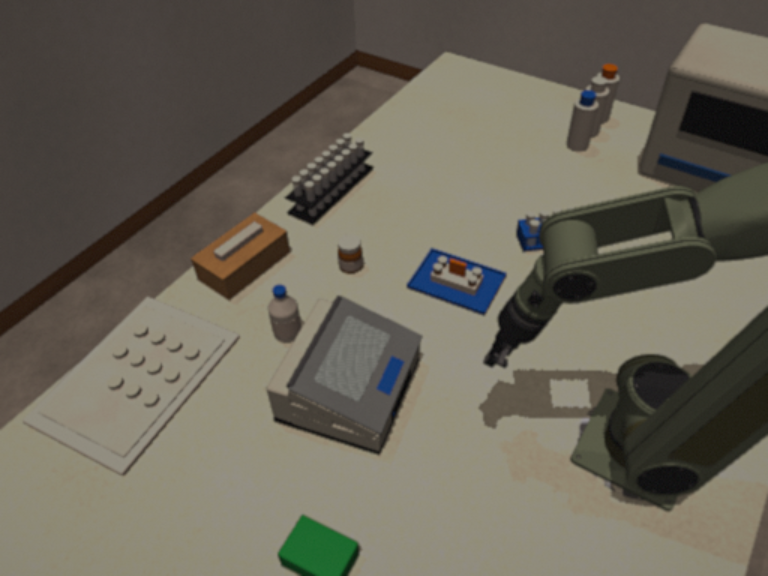

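View pics/top7.png

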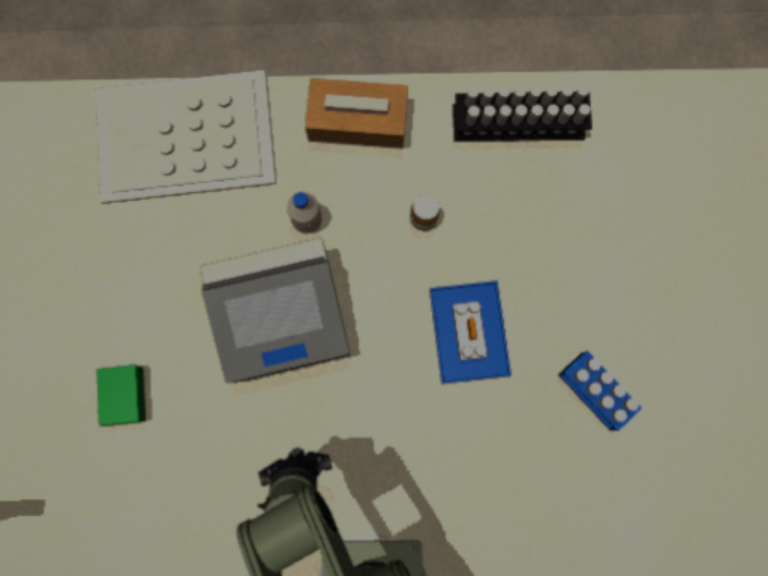

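The lid is shut, with its pad at (285,355) in the top view as at the start. The carrier is in the tray at (470,330) and the bystanders have not moved. One numerical check of the pad, then I hand in.

```bash
python3 - <<'E'
from H import *
p=np.load("top7P.npy");W=np.load("top7W.npy")
hsv=cv2.cvtColor(p,cv2.COLOR_RGB2HSV); m=cv2.inRange(hsv,(105,150,60),(130,255,255)); m[:220]=0;m[:,:165]=0;m[260:]=0;m[:,215:]=0
print(np.nanmean(W[m>0],axis=0), "before 0.4812 .174 .102")
q=W[185:225,150:210].reshape(-1,3);q=q[~np.isnan(q[:,0])];v=np.linalg.svd(q-q.mean(0),full_matrices=False)[2][2];print("slope",np.arccos(abs(v[2])),"before .310")
print(bot.get_force()); job.hand_in(); print(bot.get_t())
E
```

```text
[0.48124967 0.17401445 0.10213606] before 0.4812 .174 .102
slope 0.3091665331171193 before .310
[-0.39973135 -0.9325311   0.71054332]
the job is handed in; nothing more can be done
the job is handed in; nothing more can be done
```

The job is done and handed in; the arm was at about 37.5 s of the 72 s limit. I pressed the lid free and lifted the vial carrier out by its orange grip. I set it down upright in the middle of the blue tray, then swung the lid down and pressed it to its stop so it latched.

What the last checks showed:
- **Lid:** the pad is back within 0.2 mm of its starting position. The lid slope reads 0.309 rad, against 0.310 when it was latched at the start.
- **Carrier:** in the last pictures it stands upright inside the tray, with its grip measured within about 4 mm of the tray's centre. The automatic outline fit of the carrier gave a meaningless size, probably because it took in part of the arm, so I relied on the grip position and the picture.
- **Bystanders:** the bottle, jar, tube rack and tip box look unmoved in the pictures; I did not measure their positions.
- **Robot:** it is clear of everything, with only about 1 N of residual force reading, similar to the earlier no-contact readings.

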